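Crank up the router lift for a collet change

TASK

Take the loose crank (the one with an upright knob at the end of its single arm, not the T-handled key), fit it fully down over the square shaft end of the router lift and wind it clockwise, seen from above, until the hexagonal collet nut stands at least 20 mm above the plate; a little more is fine. Leave the crank on the shaft and the T-handled key where it stands.

Things in the scene. Friction and masses are not known exactly. Their poses are not given: they have to be found in the camera images.
- crank: Dark steel crank, 0.4 kg. Hub 36 mm square, 45 tall, sides along x, y; origin: centre of its underside, z up. Socket in the underside: 19 mm square, sides along x, y, 30 deep. A 20 mm wide arm (top 40 above origin) runs along +x to a free-spinning upright round knob: 24 diameter, axis 65 from the hub's, 40 to 78 above origin. Carry it by the hub (across y, 34 above origin), wind it by the knob.
- shaft_end (a point): Top centre of the lift's upright steel shaft, 42 mm above the bench, near one end of a fixed aluminium plate (230 x 306 x 10 mm). 16 mm square, sides along this point's x, y (they turn with it); top 8 mm a round cone. The hub's underside comes to rest on a collar 27 mm below this point. The crank fits in four directions, each within 10 degrees. Turns with 0.1 N m and stays where left.
- spindle (a joint): Height (m) of the top of the dark hexagonal collet nut (36 mm wide, in the plate's round opening, 125 mm from the shaft) above the plate's upper face. Starts at 0 to 0.0023, rises 9 mm per full clockwise turn (from above) of the shaft, stop at 0.040; stays where left. The black round knob and the steel pin at the plate's other end are not used.
- tkey: Bystander: T-handled key, a dark steel round post, 32 mm diameter and 50 tall, standing on the bench, with a 114 mm crossbar along its x on top (up to 63 mm high). Origin: centre of the post's underside. To be left alone. Unlisted on the bench: a red-lidded glass jar (68 mm diameter, 85 tall) near it and a flat wrench.
There are look-alikes about, which are no part of the job. What is shaped like the crank but green or turquoise is not meant.

How it is judged:
By the outcome, as a careful person would: the job done as asked, in the order asked, and still so for the second after the job is handed in, with the robot touching nothing.
It also fails if it takes over 72 s, if anything falls off the work surface, if the arm or the gripper's body presses on something with over 40 N, if the wrist force passes 120 N, or if a joint passes its speed limit or range.

ROBOT

A 6-joint arm with a two-finger parallel gripper is mounted at the origin on the work surface. World frame = base frame: x ahead of the robot, y to its left, z up, the work surface at z = 0. Lengths are in m, angles in rad, forces in N, time in s.
With the tool pointing down it reaches from about 0.35 to 0.775 m from the base axis. Payload 7.3 kg.
Tool frame: the origin (TCP) lies at the centre of the arm's flange, where the gripper is bolted on; the fingertips stand 178 mm ahead of it and the grasp point (between the pads) lies robot.pinch_z ahead of it (robot.pinch_z is the distance from the TCP to the grasp point, in m); x points along the fingers, z is the direction in which the jaws open and shut, and the axes are right-handed (so a half turn about x gives the same grasp; the last joint's range is limited). The gripper opens to 92 mm and grips with 3 to 60 N. Pads are 19 mm wide; open, the fingers measure 130 mm over their backs; the gripper's body (75 mm by 190 mm) begins 47 mm behind the grasp point.
Start: joints at [-1.408, 0.342, 1.524, -0, 1.275, -0.146], TCP at [0.16, -0.5, 0.405] pointing down, gripper open.
Joint ranges: [-2.53, 2.53], [-0.77, 2.02], [0.04, 2.7], [-1, 4.14], [0.28, 2.66], [-3.11, 3.11]. Speed limits (rad/s): [2.57, 2.57, 3.14, 3.14, 3.14, 3.14].

INTERFACE

Orientations are given as [roll, pitch, yaw] about the fixed x, y, z axes, in that order (R = Rz(yaw) Ry(pitch) Rx(roll)).
In Python, from cell import robot gives the robot as it stands.
- The arm moves only by the shell command python3 -m jog 'ROWS' [FORCE]. ROWS is JSON, a list of rows, each an object of numbers: "fingers": the closure, from 0 (fully open) to 1 (shut); "x", "y", "z": the shift along the tool's x, y, z in cm; "spin": the turn about the tool's x in degrees. A call has 1 to 5 rows; each row is the pose to reach, as a shift and turn from the pose commanded when the call began, along the tool's axes at that moment; what a row does not reach only later rows make up. A row lasts 1/8 s, in which the tool goes at most 62.5 mm and 10.7 degrees, less where a joint would pass 70% of its speed; a pose out of reach is approached as far as the arm can. A call with a gripper value outside its range is refused whole. The fingers move at their own pace and stop on an object; FORCE is the grip in N (left out, the last holds). Time passes only in rows, so rows that repeat a pose let the fingers close. It gives the time, the measured TCP pose, the force and the opening at its end, in the units of the state.
- robot.observe(): the state, without advancing time (a new reading comes with each control period).
- robot.read_camera(name): name is "scene" or "top" or "wrist"; returns a dict with "color" (384x512x3 uint8, red, green, blue), "mtx" (3x3 intrinsics, pixels), "view" (4x4, takes a point from world to camera coordinates); the wrist camera has in their place "T_tool_cam" (4x4, takes a point from camera to tool coordinates, whose origin is the TCP and whose axes are the tool frame's). Camera axes: x right, y down, z forward; pixel columns grow to the right and rows downward; lengths in m; the calibration is good to about 2 mm. The wrist camera is an equidistant fisheye: a pixel r from the principal point sees the ray r / f radians off the axis. A picture is of the moment at which its call begins: read the wrist's pose just before it. There is no depth.
- robot.hand_in(): hands the job in, once; it reports no verdict.
Trained networks look in a picture, given as the dict that the camera call returned (one of the last four; its "shot" number tells which), for a name from the list of things; names that differ only in an ending like _2 or _b are one class to them, and where a whole thing is asked for, a point or a joint stands for the part that bears it (a point fixed in the world has none). Each returns a list of dicts, best first, with "conf" (0 to 1); they miss things now and then, are a little off and sometimes report something else, mostly with a low value. They report only what shows in the picture. A call takes as long as a camera call. They do not tell look-alikes from the thing itself.
- robot.look_for(target, picture): "xy" ([column, row] in pixels, amid what is visible of it).
The state is a dict: "time": time; "qpos": joint angles; "qvel": joint speeds; "joint_efforts": joint torques, N m; "tool_pos": TCP position; "tool_rot": TCP orientation; "contact_force": force on the tool from outside, world axes, zero at the start; "torque": the same for the moment, N m; "opening": finger opening in m.
Only numpy, scipy, OpenCV 4.12 (cv2) and the standard library are available. Lean on these libraries where they do the work, as an engineer would, in place of code of your own. Each camera call takes 0.05 s, during which the arm holds its last target. There are 200 camera calls.

## Working session

There is one attempt and no reset: what is moved stays moved. The work goes in short steps, Python scripts to look and compute and a shell command to move; the robot and the scene stay as the last step left them, time stands still between calls to the robot, and variables do not carry over. Pictures are saved under pics/ and viewed, on a budget of 10 in all, crops included, one or two more only if the job needs it, and the job is handed in when it is done.

```bash
ls; mkdir -p pics
python3 - <<'E'
from cell import robot
import cv2,numpy as np
print(robot.pinch_z, robot.observe())
for n in ["scene","top"]:
    p=robot.read_camera(n)
    cv2.imwrite(f"pics/{n}0.png",p["color"][:,:,::-1])
    print(n,p["mtx"].tolist(),p["view"].round(4).tolist())
    for t in ["crank","shaft_end","spindle","tkey"]:
        print(t,[(np.round(d["xy"],1).tolist(),round(d["conf"],2)) for d in robot.look_for(t,p)][:5])
E
```

```text
pics
0.1592 {'time': 0.0, 'qpos': array([-1.40802701e+00,  3.42724342e-01,  1.52502510e+00, -1.69918361e-05,
        1.27540622e+00, -1.46009467e-01]), 'qvel': array([ 0.00040565,  0.00133693,  0.00102298,  0.00089933, -0.00086059,
        0.00142583]), 'joint_efforts': array([ 1.23204492e-03, -4.31236696e+01, -2.44217420e+01,  7.18587474e-02,
        5.58153796e-02, -1.36976014e-04]), 'tool_pos': array([ 0.15953663, -0.50002734,  0.40404109]), 'tool_rot': array([3.00597825, 1.56923323, 1.74396567]), 'contact_force': array([ 0.42248095,  0.15045702, -1.10525106]), 'torque': array([-0.00896671, -0.0326923 , -0.01661715]), 'opening': 0.09187533495492008}
scene [[434.5905695682009, 0.0, 257.8580392895847], [0.0, 434.5905695682009, 189.40512215664378], [0.0, 0.0, 1.0]] [[0.794, 0.6078, 0.0126, -0.388], [0.4409, -0.5616, -0.7002, -0.1154], [-0.4185, 0.5615, -0.7139, 1.3963], [0.0, 0.0, 0.0, 1.0]]
crank [([244.0, 185.0], 0.93), ([249.3, 134.7], 0.92), ([281.6, 163.1], 0.85), ([294.2, 138.4], 0.68)]
shaft_end [([223.6, 263.0], 0.44)]
spindle [([204.1, 303.8], 0.48)]
tkey [([353.4, 155.3], 0.56)]
top [[493.14390361469805, 0.0, 258.19436903330444], [0.0, 493.14390361469805, 189.1698477037339], [0.0, 0.0, 1.0]] [[-0.0109, -0.9999, -0.0052, 0.057], [-0.9934, 0.0114, -0.114, 0.4331], [0.114, 0.004, -0.9935, 1.3272], [0.0, 0.0, 0.0, 1.0]]
crank [([150.4, 211.6], 0.86), ([178.4, 257.0], 0.79), ([196.7, 194.1], 0.76), ([252.9, 208.7], 0.61)]
shaft_end [([334.5, 163.0], 0.38)]
spindle []
tkey [([137.3, 145.1], 0.79)]
```

Run:
```python
import cv2,numpy as np
a=cv2.imread("pics/top0.png")
cv2.imwrite("pics/top0b.png",cv2.resize(a[80:330,60:393],None,fx=2.4,fy=2.4,interpolation=cv2.INTER_CUBIC))
```

```text
(no output)
```

View pics/top0b.png

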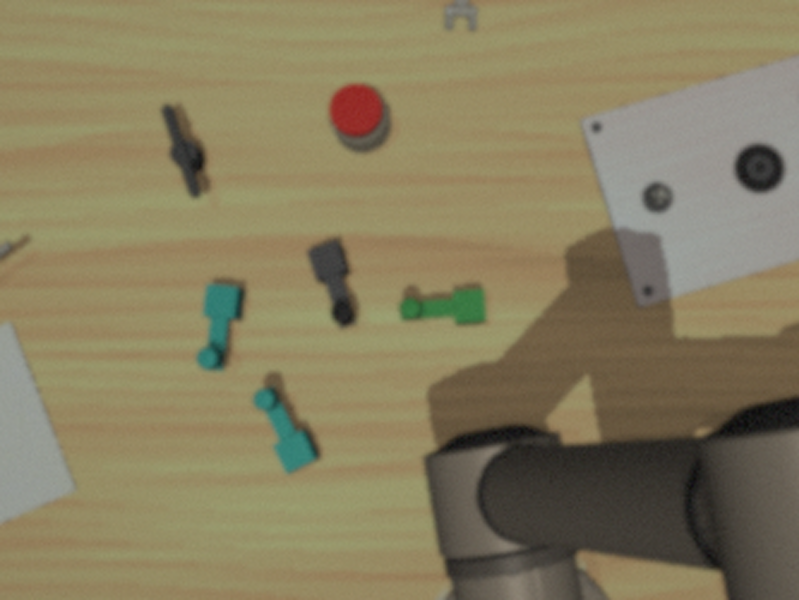

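View pics/scene0.png

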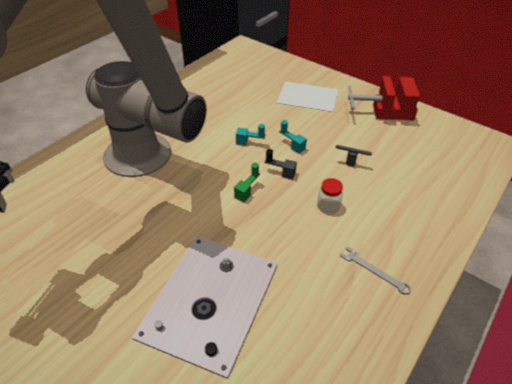

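Candidates (crank-like): dark one in the top image at hub (197,188)/knob (203,210); turquoise at (150,212) and (178,257); green at (253,209). Only the dark steel one fits; the T-key is at (137,145) and the jar at (209,127). Shaft is at (334,162), nut at (377,150).

```bash
cat > h.py <<'E'
from cell import robot
import numpy as np, cv2
from scipy.spatial.transform import Rotation as R
def ray(p,xy):
    V=p["view"];d=np.linalg.inv(p["mtx"])@[*xy,1]
    return -V[:3,:3].T@V[:3,3], V[:3,:3].T@d
def wray(p,s,xy):
    M=p["mtx"];v=np.array([(xy[0]-M[0,2])/M[0,0],(xy[1]-M[1,2])/M[1,1]]);t=np.linalg.norm(v)
    d=np.r_[np.sin(t)*v/max(t,1e-9),np.cos(t)];T=p["T_tool_cam"];Rt=R.from_euler("xyz",s["tool_rot"]).as_matrix()
    return s["tool_pos"]+Rt@T[:3,3], Rt@T[:3,:3]@d
def wproj(p,s,P):
    T=p["T_tool_cam"];Rt=R.from_euler("xyz",s["tool_rot"]).as_matrix()
    q=T[:3,:3].T@(Rt.T@(np.asarray(P)-s["tool_pos"])-T[:3,3]);r=np.hypot(q[0],q[1]);t=np.arctan2(r,q[2])
    M=p["mtx"];return np.array([M[0,2]+M[0,0]*t*q[0]/r,M[1,2]+M[1,1]*t*q[1]/r])
def atz(r,z): o,d=r; return (o+d*(z-o[2])/d[2])
def shift(s,P,head=None):
    """rows (cm, deg) bringing the TCP to P with tool z heading (deg, mod 180)"""
    Rt=R.from_euler("xyz",s["tool_rot"]).as_matrix()
    h=np.degrees(np.arctan2(Rt[1,2],Rt[0,2]))
    print("R x",Rt[:,0].round(3),"tool z heading",round(h,1),"pos",s["tool_pos"].round(4),"t",round(s["time"],2))
    print("shift cm",(Rt.T@(np.asarray(P)-s["tool_pos"])*100).round(2))
    if head is not None:
        a=(head-h+90)%180-90; print("spin (tool x down: ccw from above is negative)",round(-a,1))
E
python3 - <<'E'
from h import *
p=robot.read_camera("top")
c=lambda u,v:(60+u/2.4,80+v/2.4)
hub=atz(ray(p,c(329,258)),.045);kn=atz(ray(p,c(343,313)),.075)
sh=atz(ray(p,c(657,197)),.042);nut=atz(ray(p,c(760,168)),.012)
for n,a in zip("hub kn sh nut".split(),(hub,kn,sh,nut)):print(n,a.round(4),np.hypot(*a[:2]).round(3))
d=kn-hub;print(np.hypot(*d[:2]),np.degrees(np.arctan2(d[1],d[0])))
d=nut-sh;print(np.hypot(*d[:2]),np.degrees(np.arctan2(d[1],d[0])))
q=robot.read_camera("scene")
print(atz(ray(q,(226,263)),.042),atz(ray(q,(204,307)),.012),atz(ray(q,(289,162)),.045))
s=robot.observe();m=hub-[.0,0,0];m[2]=.36
h=np.degrees(np.arctan2(*(kn-hub)[[1,0]]))
shift(s,m,h+90)
w=robot.read_camera("wrist");print(w["T_tool_cam"].round(3).tolist(),w["mtx"][0])
E
```

```text
hub [0.4379 0.2172 0.045 ] 0.489
kn [0.3735 0.1978 0.075 ] 0.423
sh [ 0.5036 -0.1544  0.042 ] 0.527
nut [ 0.5414 -0.2795  0.012 ] 0.609
0.06727993374571357 -163.2410419666967
0.13074294097540873 -73.19626251621274
[ 0.51930326 -0.16815295  0.042     ] [ 0.54394844 -0.27733192  0.012     ] [0.43335746 0.22566293 0.045     ]
R x [-0. -0. -1.] tool z heading -72.3 pos [ 0.1596 -0.5002  0.4047] t 0.6
shift cm [  4.47  48.32 -59.89]
spin (tool x down: ccw from above is negative) 0.9
[[0.001, -0.308, 0.951, 0.02], [0.0, -0.951, -0.308, 0.083], [1.0, 0.0, -0.0, 0.0], [0.0, 0.0, 0.0, 1.0]] [297.31863964   0.         256.34350233]
```

```bash
python3 -m jog '[{"x":4.5,"y":43.3,"z":-22.5},{"x":4.5,"y":43.3,"z":-22.5},{"x":4.5,"y":43.3,"z":-22.5},{"x":4.5,"y":43.3,"z":-22.5},{"x":4.5,"y":43.3,"z":-22.5}]'
python3 - <<'E'
from h import *
shift(robot.observe(),[.505,-.156,.36])
E
```

```text
R x [ 0. -0. -1.] tool z heading -72.3 pos [ 0.1596 -0.5002  0.4048] t 0.65
shift cm [  4.47  43.37 -22.29]$[0]: bad value
```

```bash
python3 -m jog '[{"fingers":0,"x":1,"y":5.5,"z":-2.8,"spin":0},{"fingers":0,"x":2,"y":11,"z":-5.6,"spin":0},{"fingers":0,"x":3,"y":16.5,"z":-8.4,"spin":0},{"fingers":0,"x":4,"y":22,"z":-11.2,"spin":0},{"fingers":0,"x":4.5,"y":27.5,"z":-14,"spin":0}]'
python3 - <<'E'
from h import *
shift(robot.observe(),[.505,-.156,.36])
E
```

```text
time: 1.27
tool_pos: [0.3801, -0.2816, 0.3595]
tool_rot: [0.064, 1.571, -1.199]
contact_force: [0.3, -0.0, 0.6]
opening: 0.0916
R x [ 0. -0. -1.] tool z heading -72.3 pos [ 0.3801 -0.2816  0.3595] t 1.27
shift cm [-0.05 15.72 -8.18]
```

```bash
python3 -m jog '[{"fingers":0,"x":0,"y":5.3,"z":-2.7,"spin":0},{"fingers":0,"x":0,"y":10.6,"z":-5.4,"spin":0},{"fingers":0,"x":0,"y":15.7,"z":-8.2,"spin":0},{"fingers":0,"x":0,"y":15.7,"z":-8.2,"spin":0}]'
python3 - <<'E'
from h import *
s=robot.observe();w=robot.read_camera("wrist");np.save("w1.npy",np.r_[s["tool_pos"],s["tool_rot"]])
shift(s,[.505,-.156,.36]); print(w["mtx"].tolist())
for t in ["shaft_end","spindle"]:print(t,[(d["xy"],d["conf"]) for d in robot.look_for(t,w)])
print(wproj(w,s,[.505,-.156,.042]),s["contact_force"])
cv2.imwrite("pics/w1.png",cv2.resize(w["color"][:,:,::-1],None,fx=1.5,fy=1.5,interpolation=cv2.INTER_CUBIC))
E
```

```text
time: 1.78
tool_pos: [0.5056, -0.1544, 0.3596]
tool_rot: [1.687, 1.57, 0.43]
contact_force: [-1.6, -0.3, 0.3]
opening: 0.092
R x [ 0.001  0.    -1.   ] tool z heading -72.0 pos [ 0.5056 -0.1544  0.3596] t 1.77
shift cm [-0.04 -0.11  0.14]
[[297.3186396354542, 0.0, 256.3435023276795], [0.0, 297.3186396354542, 195.0322024965238], [0.0, 0.0, 1.0]]
shaft_end [([262.0, 181.3], 0.6)]
spindle [([361.1, 181.3], 0.9)]
[257.441221   184.08782642] [-1.60939128 -0.28041951  0.2966119 ]
```

View pics/w1.png

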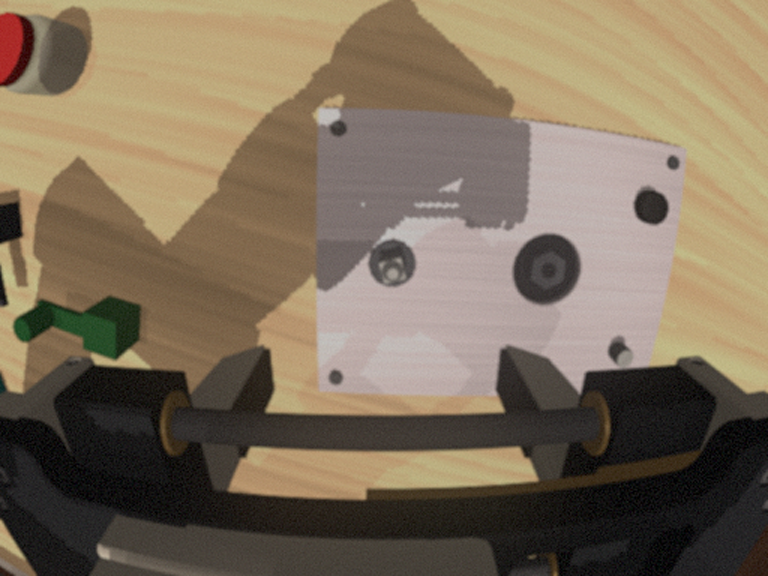

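Run:
```python
from h import *
s=robot.observe();w=robot.read_camera("wrist")
a=w["color"][:,:,::-1]
cv2.imwrite("pics/w1z.png",cv2.resize(a[155:205,230:297],None,fx=11,fy=11,interpolation=cv2.INTER_CUBIC))
n=atz(wray(w,s,(548/1.5,270/1.5)),.012);h=atz(wray(w,s,(393/1.5,270/1.5)),.042);
print(n,h,np.linalg.norm((n-h)[:2]),np.degrees(np.arctan2(*(n-h)[[1,0]])))
```

```text
[ 0.53879266 -0.28313733  0.012     ] [ 0.50788259 -0.16263071  0.042     ] 0.12440771077088172 -75.61372628525008
```

View pics/w1z.png

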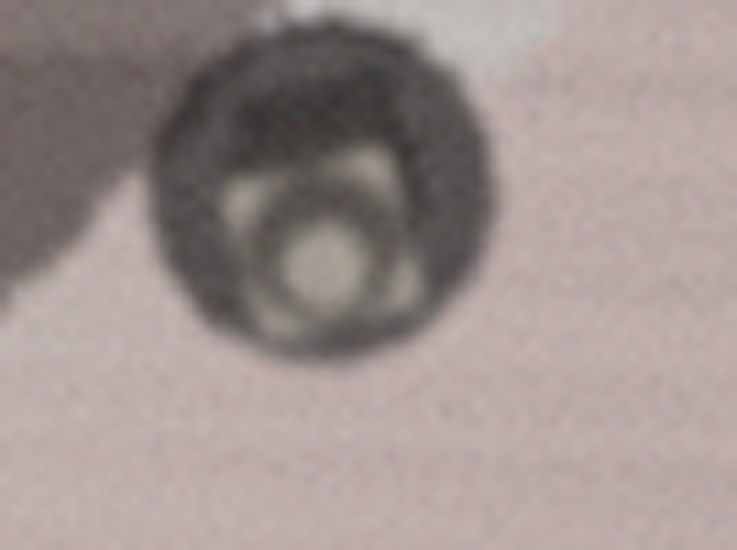

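Run:
```python
from h import *
s=robot.observe();w=robot.read_camera("wrist")
f=lambda u,v,z:atz(wray(w,s,(230+u/11,155+v/11)),z)
h=f(325,262,.042);print(h)
C=[f(*c,.034) for c in((236,185),(388,152),(418,290),(265,333))]
for i in range(4):
    d=C[(i+1)%4]-C[i];print(np.linalg.norm(d),np.degrees(np.arctan2(d[1],d[0]))%90)
print(np.mean(C,0))
Q=robot.read_camera("scene");print([ (d["xy"],d["conf"]) for d in robot.look_for("shaft_end",Q)])
shift(s,[.4379,.2172,.33],-163.2+90)
```

```text
[ 0.50811044 -0.16032748  0.042     ]
0.014935260358687997 30.263874958388335
0.014047151241688824 30.059494263798058
0.015463041961207673 33.97389731190758
0.015057510626611268 28.187784712980235
[ 0.50822096 -0.16055133  0.034     ]
[([227.4, 261.3], 0.44)]
R x [-0. -0. -1.] tool z heading -72.4 pos [ 0.5031 -0.1581  0.3597] t 1.98
shift cm [  2.96   5.16 -37.75]
spin (tool x down: ccw from above is negative) 0.8
```

```bash
python3 -m jog '[{"fingers":0,"x":0,"y":0.8,"z":-5.5,"spin":0},{"fingers":0,"x":0,"y":1.6,"z":-11.5,"spin":0},{"fingers":0,"x":0,"y":2.4,"z":-17.5,"spin":0},{"fingers":0,"x":0,"y":3.2,"z":-23.5,"spin":0},{"fingers":0,"x":1,"y":4,"z":-29.5,"spin":0}]';  python3 - <<'E'
from h import *
shift(robot.observe(),[.4379,.2172,.33],-163.2+90)
E
```

```text
time: 2.75
tool_pos: [0.4518, 0.1367, 0.3505]
tool_rot: [1.353, 1.568, 0.089]
contact_force: [0.7, 0.8, -0.4]
opening: 0.0919
R x [ 0.003  0.    -1.   ] tool z heading -72.4 pos [0.4518 0.1367 0.3505] t 2.75
shift cm [ 2.05  1.1  -8.09]
spin (tool x down: ccw from above is negative) 0.8
```

```bash
python3 -m jog '[{"fingers":0,"x":1,"y":0.5,"z":-5,"spin":0},{"fingers":0,"x":2,"y":1.1,"z":-8.1,"spin":0},{"fingers":0,"x":2,"y":1.1,"z":-8.1,"spin":0}]';  python3 - <<'E'
from h import *
s=robot.observe();w=robot.read_camera("wrist");
for t in ["crank"]:print(t,[(d["xy"],d["conf"]) for d in robot.look_for(t,w)])
print(wproj(w,s,[.438,.217,.045]),s["tool_pos"])
cv2.imwrite("pics/w2.png",cv2.resize(w["color"][:,:,::-1],None,fx=1.5,fy=1.5,interpolation=cv2.INTER_CUBIC))
E
```

```text
time: 3.12
tool_pos: [0.4375, 0.2172, 0.3292]
tool_rot: [-1.596, 1.57, -2.856]
contact_force: [-0.3, -0.4, -0.1]
opening: 0.0918
crank [([130.9, 196.7], 0.92), ([322.6, 264.6], 0.78), ([177.5, 314.0], 0.67), ([251.0, 208.4], 0.65)]
[256.44964066 191.68548654] [0.43748236 0.21720985 0.32915278]
```

View pics/w2.png

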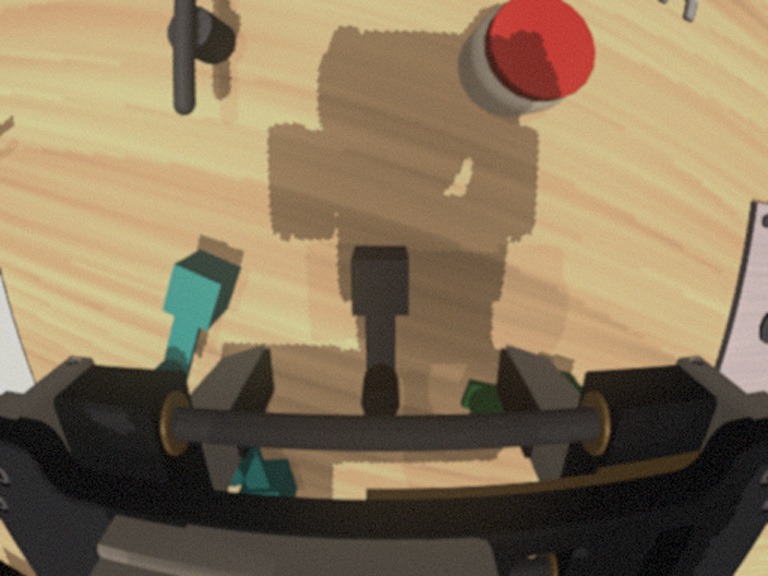

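Run:
```python
from h import *
s=robot.observe();w=robot.read_camera("wrist");
h=atz(wray(w,s,(380/1.5,285/1.5)),.045);k=atz(wray(w,s,(380/1.5,313/1.5)),.045);print(h,k)
h[2]=.194
shift(s,h)
```

```text
[0.43954109 0.21857657 0.045     ] [0.42183968 0.21299214 0.045     ]
R x [ 0. -0. -1.] tool z heading -72.3 pos [0.4382 0.2156 0.3298] t 3.23
shift cm [13.58  0.22 -0.25]
```

```bash
python3 -m jog '[{"fingers":0,"x":5,"y":0.2,"z":-0.2,"spin":0},{"fingers":0,"x":10,"y":0.2,"z":-0.2,"spin":0},{"fingers":0,"x":13.6,"y":0.2,"z":-0.2,"spin":0},{"fingers":0,"x":13.6,"y":0.2,"z":-0.2,"spin":0},{"fingers":0.3,"x":13.6,"y":0.2,"z":-0.2,"spin":0}]' 30; python3 -m jog '[{"fingers":1,"x":0,"y":0,"z":0,"spin":0},{"fingers":1,"x":0,"y":0,"z":0,"spin":0},{"fingers":1,"x":0,"y":0,"z":0,"spin":0},{"fingers":1,"x":0,"y":0,"z":0,"spin":0},{"fingers":1,"x":0,"y":0,"z":0,"spin":0}]' 50
```

```text
time: 3.9
tool_pos: [0.4402, 0.2183, 0.1951]
tool_rot: [1.505, 1.569, 0.242]
contact_force: [0.5, 0.0, 0.0]
opening: 0.086
time: 4.53
tool_pos: [0.4393, 0.219, 0.1937]
tool_rot: [2.427, 1.57, 1.165]
contact_force: [-2.1, 2.6, 1.0]
opening: 0.0364
```

```bash
python3 -m jog '[{"fingers":1,"x":-3,"y":0,"z":0,"spin":0},{"fingers":1,"x":-7,"y":0,"z":0,"spin":0},{"fingers":1,"x":-11,"y":0,"z":0,"spin":0},{"fingers":1,"x":-13.5,"y":0,"z":0,"spin":0},{"fingers":1,"x":-13.5,"y":0,"z":0,"spin":0}]' 50
python3 - <<'E'
from h import *
s=robot.observe();w=robot.read_camera("wrist")
print(s["opening"],s["contact_force"])
cv2.imwrite("pics/w3.png",cv2.resize(w["color"][:,:,::-1],None,fx=1.5,fy=1.5,interpolation=cv2.INTER_CUBIC))
shift(s,[.508,-.1605,.33],-149.5+90)
E
```

```text
time: 5.15
tool_pos: [0.4394, 0.219, 0.3297]
tool_rot: [1.518, 1.568, 0.256]
contact_force: [0.0, 0.5, -4.6]
opening: 0.036
0.03600484959422728 [ 1.61837326e-03  4.66857848e-01 -4.58753786e+00]
R x [ 0.003  0.001 -1.   ] tool z heading -72.3 pos [0.4394 0.219  0.3297] t 5.15
shift cm [-0.04 -5.01 38.23]
spin (tool x down: ccw from above is negative) -12.8
```

View pics/w3.png

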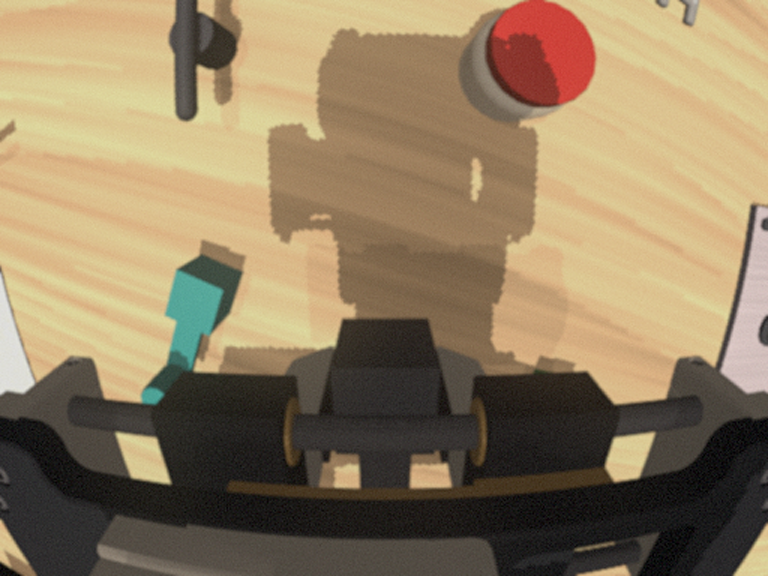

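```bash
python3 - <<'E'
from h import *
s=robot.observe();w=robot.read_camera("wrist")
Rt=R.from_euler("xyz",s["tool_rot"]).as_matrix()
for dy in(-.004,0,.004):
  for q in([.148,.018+dy,-.018],[.148,.018+dy,.018],[.193,.018+dy,-.018],[.193,.018+dy,.018]):
    print(dy,(wproj(w,s,s["tool_pos"]+Rt@q)*1.5).round(0))
E
python3 -m jog '[{"fingers":1,"x":0,"y":-0.7,"z":5.5,"spin":-4},{"fingers":1,"x":0,"y":-1.4,"z":11,"spin":-8},{"fingers":1,"x":0,"y":-2.2,"z":16.5,"spin":-12.8},{"fingers":1,"x":0,"y":-2.9,"z":22,"spin":-12.8},{"fingers":1,"x":0,"y":-3.6,"z":27.5,"spin":-12.8}]'
```

```text
-0.004 [328. 373.]
-0.004 [439. 373.]
-0.004 [341. 322.]
-0.004 [427. 322.]
0 [328. 362.]
0 [439. 362.]
0 [340. 313.]
0 [427. 313.]
0.004 [327. 351.]
0.004 [440. 351.]
0.004 [340. 304.]
0.004 [427. 304.]
time: 5.88
tool_pos: [0.4882, -0.0558, 0.3267]
tool_rot: [-2.381, 1.567, 2.863]
contact_force: [1.0, 0.0, -4.5]
opening: 0.0359
```

Run:
```python
from h import *
shift(robot.observe(),[.5101,-.1593,.255],-149.5+90)
```

```text
R x [-0.003  0.001 -1.   ] tool z heading -59.5 pos [ 0.4882 -0.0558  0.3267] t 5.88
shift cm [ 7.15 -3.35 10.05]
spin (tool x down: ccw from above is negative) -0.0
```

```bash
python3 -m jog '[{"fingers":1,"x":0,"y":-1.7,"z":5,"spin":0},{"fingers":1,"x":2,"y":-3.3,"z":10,"spin":0},{"fingers":1,"x":5,"y":-3.3,"z":10,"spin":0},{"fingers":1,"x":7,"y":-3.3,"z":10,"spin":0},{"fingers":1,"x":7,"y":-3.3,"z":10,"spin":0}]'
python3 - <<'E'
from h import *
s=robot.observe();shift(s,[.5101,-.1593,.255],-149.5+90)
a=robot.read_camera("scene")["color"][:,:,::-1];w=robot.read_camera("wrist")["color"][:,:,::-1]
t=robot.read_camera("top")["color"][:,:,::-1]
A=cv2.resize(a[200:300,165:285],(480,400),interpolation=cv2.INTER_CUBIC)
B=cv2.resize(t[100:220,270:366],(320,400),interpolation=cv2.INTER_CUBIC)
cv2.imwrite("pics/s4.png",np.hstack([A,B]))
E
```

```text
time: 6.5
tool_pos: [0.5098, -0.1567, 0.2554]
tool_rot: [-2.539, 1.563, 2.705]
contact_force: [-0.3, -0.2, -4.4]
opening: 0.0355
R x [-0.007  0.003 -1.   ] tool z heading -59.5 pos [ 0.5098 -0.1567  0.2554] t 6.5
shift cm [ 0.04 -0.1   0.23]
spin (tool x down: ccw from above is negative) -0.0
```

View pics/s4.png

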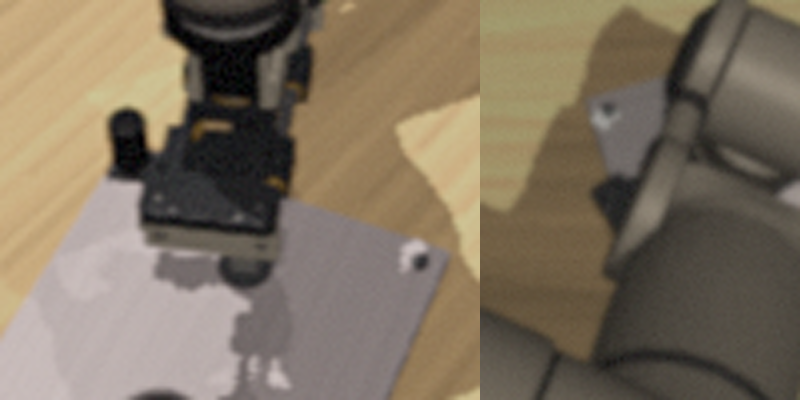

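Run:
```python
from h import *
out=[]
for n in("scene","top"):
    p=robot.read_camera(n);a=cv2.imread(f"pics/{n}0.png");V=p["view"]
    pr=lambda P:(lambda q:(p["mtx"]@(q/q[2]))[:2])(V[:3,:3]@P+V[:3,3])
    u=pr(np.array([.508,-.1605,.042]));v=pr(np.array([.508,-.1605,.015]));print(n,u,v)
    c=np.round(u).astype(int);k=12;o=c-k-0
    im=cv2.resize(a[o[1]:o[1]+2*k+1,o[0]:o[0]+2*k+1],None,fx=16,fy=16,interpolation=cv2.INTER_CUBIC)
    for q,col in((u,(0,0,255)),(v,(0,255,0))):
        z=(q-o+.5)*16;cv2.drawMarker(im,tuple(int(i) for i in z),col,cv2.MARKER_CROSS,14,1)
    out.append(im)
cv2.imwrite("pics/c5.png",np.hstack(out))
```

```text
scene [224.5035846  258.58276492] [224.96114693 264.93838784]
top [335.95607949 160.46716748] [334.48407875 162.13736398]
```

View pics/c5.png

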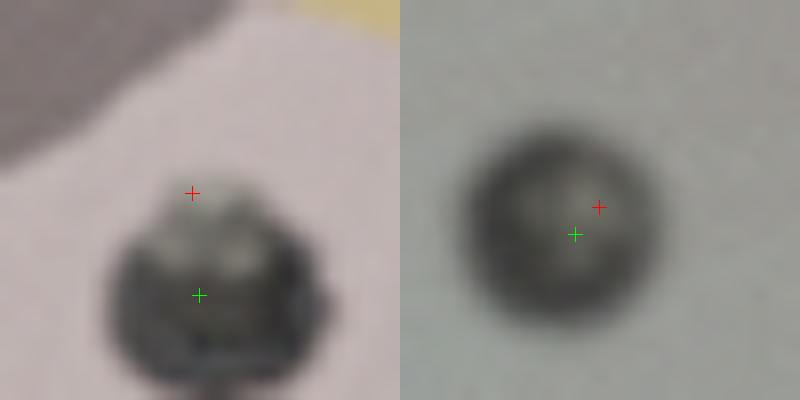

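Top and scene views both put the shaft ~2 mm toward +x,+y of the wrist estimate; I take (0.509, -0.1595) and descend by feel, with the cone leading in.

Run:
```python
from h import *
s=robot.observe();shift(s,[.5111,-.1583,.232],-149.5+90)
```

```text
R x [ 0.001 -0.001 -1.   ] tool z heading -59.5 pos [ 0.5112 -0.1569  0.2594] t 6.75
shift cm [ 2.74 -0.08  0.11]
spin (tool x down: ccw from above is negative) 0.0
```

```bash
python3 -m jog '[{"fingers":1,"x":1,"y":-0.1,"z":0.1,"spin":0},{"fingers":1,"x":2,"y":-0.1,"z":0.1,"spin":0},{"fingers":1,"x":2.7,"y":-0.1,"z":0.1,"spin":0},{"fingers":1,"x":2.7,"y":-0.1,"z":0.1,"spin":0}]'; python3 -m jog '[{"fingers":1,"x":0.3,"y":0,"z":0,"spin":0},{"fingers":1,"x":0.6,"y":0,"z":0,"spin":0},{"fingers":1,"x":0.6,"y":0,"z":0,"spin":0}]'
```

```text
time: 7.25
tool_pos: [0.5103, -0.1583, 0.2308]
tool_rot: [-2.493, 1.569, 2.752]
contact_force: [-0.5, -0.6, -3.9]
opening: 0.0359
time: 7.62
tool_pos: [0.5105, -0.1583, 0.2256]
tool_rot: [-2.291, 1.571, 2.953]
contact_force: [0.1, 0.1, -4.3]
opening: 0.036
```

```bash
python3 -m jog '[{"fingers":1,"x":0.2,"y":0,"z":0,"spin":0},{"fingers":1,"x":0.4,"y":0,"z":0,"spin":0},{"fingers":1,"x":0.6,"y":0,"z":0,"spin":0},{"fingers":1,"x":0.6,"y":0,"z":0,"spin":0}]'
```

```text
time: 8.12
tool_pos: [0.5105, -0.1584, 0.2195]
tool_rot: [-2.324, 1.57, 2.921]
contact_force: [-0.1, -0.4, -4.6]
opening: 0.0354
```

```bash
python3 -m jog '[{"fingers":1,"x":0.4,"y":0,"z":0,"spin":0},{"fingers":1,"x":0.7,"y":0,"z":0,"spin":0},{"fingers":1,"x":1.0,"y":0,"z":0,"spin":0},{"fingers":1,"x":1.15,"y":0,"z":0,"spin":0},{"fingers":1,"x":1.15,"y":0,"z":0,"spin":0}]'
```

```text
time: 8.75
tool_pos: [0.5104, -0.1583, 0.2088]
tool_rot: [-0.643, 1.571, -1.681]
contact_force: [-3.5, 1.0, 3.8]
opening: 0.0359
```

```bash
python3 -m jog '[{"fingers":0.3,"x":0,"y":0,"z":0,"spin":0},{"fingers":0.3,"x":0,"y":0,"z":0,"spin":0},{"fingers":0.3,"x":0,"y":0,"z":0,"spin":0},{"fingers":0.3,"x":-2,"y":0,"z":0,"spin":0},{"fingers":0.3,"x":-5,"y":0,"z":0,"spin":0}]' 20;  python3 -m jog '[{"fingers":0.3,"x":-4,"y":0,"z":0,"spin":0},{"fingers":0.3,"x":-6,"y":-3,"z":0,"spin":0},{"fingers":0.3,"x":-6,"y":-6.7,"z":0,"spin":0},{"fingers":0.3,"x":-6,"y":-6.7,"z":0,"spin":0}]'
python3 - <<'E'
from h import *
s=robot.observe();w=robot.read_camera("wrist")
cv2.imwrite("pics/w6.png",cv2.resize(w["color"][:,:,::-1],None,fx=1.5,fy=1.5,interpolation=cv2.INTER_CUBIC))
Rt=R.from_euler("xyz",s["tool_rot"]).as_matrix();print(s["tool_pos"],s["opening"])
k=s["tool_pos"].copy();k[2]=.093;y=Rt[:,1]
print("knob",wproj(w,s,k)*1.5,"hub",wproj(w,s,np.r_[(k+.065*y)[:2],.06])*1.5)
E
```

```text
time: 9.38
tool_pos: [0.5103, -0.1583, 0.258]
tool_rot: [-2.514, 1.569, 2.731]
contact_force: [0.3, -0.1, 0.1]
opening: 0.0642
time: 9.88
tool_pos: [0.4515, -0.1931, 0.3186]
tool_rot: [-0.711, 1.57, -1.751]
contact_force: [-0.7, 0.1, -0.6]
opening: 0.0638
[ 0.45147182 -0.19310777  0.31858743] 0.06376349604796822
knob [384.1750985  323.88833141] hub [384.25201338 186.37775236]
```

View pics/w6.png

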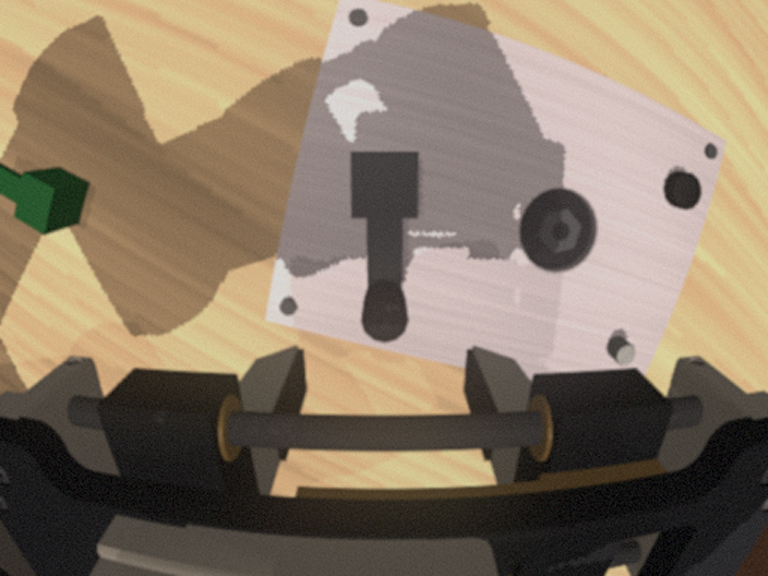

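```bash
python3 -m jog '[{"fingers":0.3,"x":3,"y":0.1,"z":0,"spin":0},{"fingers":0.3,"x":6,"y":0.1,"z":0,"spin":0},{"fingers":0.3,"x":7.5,"y":0.1,"z":0,"spin":0},{"fingers":0.3,"x":7.5,"y":0.1,"z":0,"spin":0},{"fingers":1,"x":7.5,"y":0.1,"z":0,"spin":0}]' 20;  python3 -m jog '[{"fingers":1,"x":0,"y":0,"z":0,"spin":0},{"fingers":1,"x":0,"y":0,"z":0,"spin":0},{"fingers":1,"x":0,"y":0,"z":0,"spin":0},{"fingers":1,"x":0,"y":0,"z":0,"spin":0}]'
```

```text
time: 10.55
tool_pos: [0.4542, -0.192, 0.244]
tool_rot: [0.464, 1.569, -0.574]
contact_force: [-0.4, 0.3, 0.3]
opening: 0.0584
time: 11.05
tool_pos: [0.4536, -0.1919, 0.2434]
tool_rot: [0.17, 1.57, -0.868]
contact_force: [-0.1, -0.6, 1.2]
opening: 0.0237
```

Knob gripped (23.7 mm). Winding the first quarter turn.

```bash
python3 -m jog '[{"fingers":1,"x":0,"y":0.32,"z":-2.01,"spin":0},{"fingers":1,"x":0,"y":1.24,"z":-3.82,"spin":0},{"fingers":1,"x":0,"y":2.68,"z":-5.26,"spin":0},{"fingers":1,"x":0,"y":4.49,"z":-6.18,"spin":0},{"fingers":1,"x":0,"y":6.5,"z":-6.5,"spin":0}]'
```

```text
time: 11.68
tool_pos: [0.4767, -0.1019, 0.2434]
tool_rot: [-1.447, 1.57, -2.485]
contact_force: [1.1, -7.0, -1.9]
opening: 0.0234
```

```bash
python3 -m jog '[{"fingers":1,"x":0,"y":2.01,"z":0.32,"spin":0},{"fingers":1,"x":0,"y":3.82,"z":1.24,"spin":0},{"fingers":1,"x":0,"y":5.26,"z":2.68,"spin":0},{"fingers":1,"x":0,"y":6.18,"z":4.49,"spin":0},{"fingers":1,"x":0,"y":6.5,"z":6.5,"spin":0}]'
```

```text
time: 12.3
tool_pos: [0.5659, -0.1249, 0.2431]
tool_rot: [-2.71, 1.569, 2.536]
contact_force: [-4.1, 0.8, 1.2]
opening: 0.0237
```

```bash
python3 -m jog '[{"fingers":1,"x":0,"y":-0.32,"z":2.01,"spin":0},{"fingers":1,"x":0,"y":-1.24,"z":3.82,"spin":0},{"fingers":1,"x":0,"y":-2.68,"z":5.26,"spin":0},{"fingers":1,"x":0,"y":-4.49,"z":6.18,"spin":0},{"fingers":1,"x":0,"y":-6.5,"z":6.5,"spin":0}]'; python3 -m jog '[{"fingers":1,"x":0,"y":-2.01,"z":-0.32,"spin":0},{"fingers":1,"x":0,"y":-3.82,"z":-1.24,"spin":0},{"fingers":1,"x":0,"y":-5.26,"z":-2.68,"spin":0},{"fingers":1,"x":0,"y":-6.18,"z":-4.49,"spin":0},{"fingers":1,"x":0,"y":-6.5,"z":-6.5,"spin":0}]'
```

```text
time: 12.92
tool_pos: [0.5415, -0.2159, 0.2431]
tool_rot: [2.444, 1.57, 1.405]
contact_force: [-0.7, 5.7, 0.4]
opening: 0.0234
time: 13.55
tool_pos: [0.4528, -0.1924, 0.2434]
tool_rot: [0.48, 1.567, -0.559]
contact_force: [8.8, 3.3, -6.9]
opening: 0.0235
```

One full turn, forces low. Next full turn.

```bash
python3 -m jog '[{"fingers":1,"x":0,"y":0.32,"z":-2.01,"spin":0},{"fingers":1,"x":0,"y":1.24,"z":-3.82,"spin":0},{"fingers":1,"x":0,"y":2.68,"z":-5.26,"spin":0},{"fingers":1,"x":0,"y":4.49,"z":-6.18,"spin":0},{"fingers":1,"x":0,"y":6.5,"z":-6.5,"spin":0}]'; python3 -m jog '[{"fingers":1,"x":0,"y":2.01,"z":0.32,"spin":0},{"fingers":1,"x":0,"y":3.82,"z":1.24,"spin":0},{"fingers":1,"x":0,"y":5.26,"z":2.68,"spin":0},{"fingers":1,"x":0,"y":6.18,"z":4.49,"spin":0},{"fingers":1,"x":0,"y":6.5,"z":6.5,"spin":0}]';  python3 -m jog '[{"fingers":1,"x":0,"y":-0.32,"z":2.01,"spin":0},{"fingers":1,"x":0,"y":-1.24,"z":3.82,"spin":0},{"fingers":1,"x":0,"y":-2.68,"z":5.26,"spin":0},{"fingers":1,"x":0,"y":-4.49,"z":6.18,"spin":0},{"fingers":1,"x":0,"y":-6.5,"z":6.5,"spin":0}]'; python3 -m jog '[{"fingers":1,"x":0,"y":-2.01,"z":-0.32,"spin":0},{"fingers":1,"x":0,"y":-3.82,"z":-1.24,"spin":0},{"fingers":1,"x":0,"y":-5.26,"z":-2.68,"spin":0},{"fingers":1,"x":0,"y":-6.18,"z":-4.49,"spin":0},{"fingers":1,"x":0,"y":-6.5,"z":-6.5,"spin":0}]'
```

```text
time: 14.18
tool_pos: [0.4762, -0.1022, 0.2433]
tool_rot: [-1.558, 1.569, -2.595]
contact_force: [0.4, -5.6, -2.7]
opening: 0.0233
time: 14.8
tool_pos: [0.5658, -0.1253, 0.2432]
tool_rot: [-2.605, 1.57, 2.641]
contact_force: [-2.6, 0.7, 0.0]
opening: 0.0234
time: 15.42
tool_pos: [0.5414, -0.2159, 0.2431]
tool_rot: [2.988, 1.57, 1.948]
contact_force: [-0.4, 5.1, 1.7]
opening: 0.0233
time: 16.05
tool_pos: [0.4527, -0.1923, 0.2433]
tool_rot: [0.491, 1.568, -0.548]
contact_force: [9.3, 3.7, -7.6]
opening: 0.0237
```

```bash
python3 -m jog '[{"fingers":1,"x":0,"y":0.32,"z":-2.01,"spin":0},{"fingers":1,"x":0,"y":1.24,"z":-3.82,"spin":0},{"fingers":1,"x":0,"y":2.68,"z":-5.26,"spin":0},{"fingers":1,"x":0,"y":4.49,"z":-6.18,"spin":0},{"fingers":1,"x":0,"y":6.5,"z":-6.5,"spin":0}]'; python3 -m jog '[{"fingers":1,"x":0,"y":2.01,"z":0.32,"spin":0},{"fingers":1,"x":0,"y":3.82,"z":1.24,"spin":0},{"fingers":1,"x":0,"y":5.26,"z":2.68,"spin":0},{"fingers":1,"x":0,"y":6.18,"z":4.49,"spin":0},{"fingers":1,"x":0,"y":6.5,"z":6.5,"spin":0}]'; python3 -m jog '[{"fingers":1,"x":0,"y":0,"z":0,"spin":0},{"fingers":0.4,"x":0,"y":0,"z":0,"spin":0},{"fingers":0.4,"x":0,"y":0,"z":0,"spin":0},{"fingers":0.4,"x":0,"y":0,"z":0,"spin":0},{"fingers":0.4,"x":-2,"y":0,"z":0,"spin":0}]'; python3 -m jog '[{"fingers":0.4,"x":-5,"y":0,"z":0,"spin":0},{"fingers":0.4,"x":-9,"y":0,"z":0,"spin":0},{"fingers":0.4,"x":-10,"y":-5,"z":0,"spin":0},{"fingers":0.4,"x":-10,"y":-8,"z":0,"spin":0},{"fingers":0.4,"x":-10,"y":-8,"z":0,"spin":0}]'
python3 - <<'E'
from h import *
s=robot.observe();w=robot.read_camera("wrist");w=robot.read_camera("wrist")
cv2.imwrite("pics/w7.png",cv2.resize(w["color"][:,:,::-1],None,fx=1.5,fy=1.5,interpolation=cv2.INTER_CUBIC))
print([ (d["xy"],d["conf"]) for d in robot.look_for("spindle",w)])
s=robot.observe();print(s["tool_pos"])
for z in(.010,.032,.050):print(z,wproj(w,s,[.5395,-.2815,z])*1.5)
E
```

```text
time: 16.68
tool_pos: [0.4761, -0.1023, 0.2433]
tool_rot: [-1.616, 1.569, -2.654]
contact_force: [0.3, -5.8, -1.8]
opening: 0.0234
time: 17.3
tool_pos: [0.5658, -0.1253, 0.2433]
tool_rot: [-2.676, 1.57, 2.569]
contact_force: [-2.6, 0.8, 0.5]
opening: 0.0234
time: 17.92
tool_pos: [0.565, -0.1255, 0.262]
tool_rot: [-2.412, 1.567, 2.833]
contact_force: [0.2, -0.1, 0.1]
opening: 0.0542
time: 18.55
tool_pos: [0.4954, -0.167, 0.3636]
tool_rot: [-1.28, 1.57, -2.321]
contact_force: [-0.0, -1.5, 0.9]
opening: 0.0553
[([359.5, 189.0], 0.73)]
[ 0.49718079 -0.16619384  0.36319683]
0.01 [532.87077414 289.47768323]
0.032 [541.56684298 298.09903608]
0.05 [549.4081953  305.93781431]
```

View pics/w7.png

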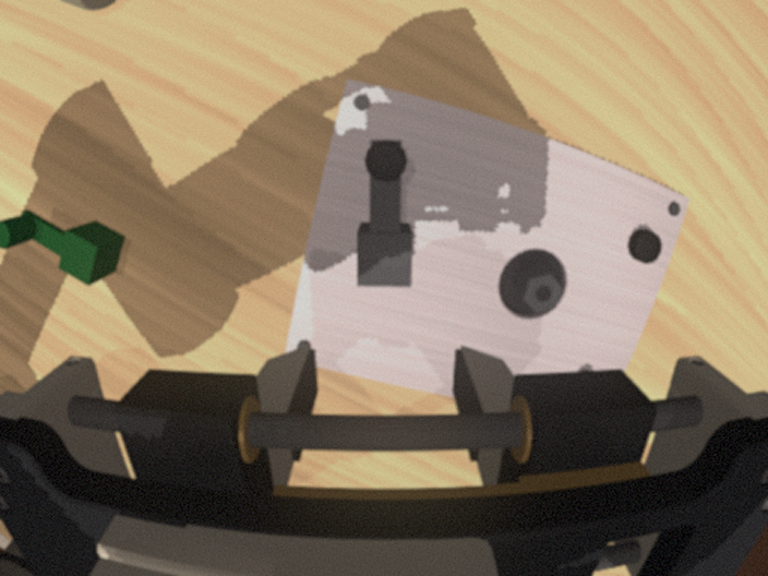

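Run:
```python
from h import *
s=robot.observe();print(s["time"],s["contact_force"]);print(robot.hand_in())
```

```text
18.7 [0.88137177 0.94004547 0.69681624]
the job is handed in; nothing more can be done
None
```

I picked up the dark steel crank by its hub and fitted it over the shaft. I then wound it 2.5 turns clockwise by the knob, let go, backed off and handed in at 18.7 s.

**Fit:** Contact came at the height where the hub should rest on the collar, so I take it as fully seated. Forces up to there stayed within about 5 N.

**Winding:** The tool followed every quarter turn, with at most about 13 N at the ends of the quarters.

**Nut height:** 2.5 turns should raise the nut about 22 mm, even allowing for play between crank and shaft. In the last wrist picture the nut is shifted within its opening by about what a 22–24 mm rise would give. That is an estimate, because I had no direct reading of the height.

**T-key:** I never went near it, but it is outside the last picture, so I did not look at it again after winding.

**Disagreement:** The wrist camera put the shaft about 2 mm from where the other two cameras did. I used a point between them, and the crank went on without any noticeable side force.

**Pictures:** I viewed 9 of the 10 budgeted.

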